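Load the smear counter and start the count

TASK

Get the smear counted: with closed fingertips, push the sample slide that carries the steel dish fully home into the counter, leaving the dish lying in its recess, and then press the round start key on top of the counter all the way down and let go. Leave the empty slide standing out as it is. Nothing is to be picked up, and the other things on the bench stay where they are.

Things in the scene. Friction and masses are not known exactly. Their poses are not given: they have to be found in the camera images.
- counter: Smear counter, a fixed aluminium housing 160 mm deep, 300 wide, 70 high. Origin at bench level, middle of the foot of its front face; x points inward from front to back, y to its left (seen from the robot), z up. Two slides come out of its front, centred 85 mm left and 85 mm right of the middle; either may be the sample slide. Heads on top: see the start key.
- sample_slide_lip (a point): Middle of the front edge of the finger lip of the slide that carries the dish, 57 mm above the bench. The lip (70 mm wide, 10 tall) stands 9 mm out from the top of the slide's flat front plate (94 mm wide, from 4 to 64 mm above the bench, 12 thick).
- sample_slide (a joint): How far the slide with the dish stands out, m: 0 is fully home, the back of its front plate against the housing, at a firm stop; it starts 0.090 to 0.122 out. Pushed along the counter's x axis it runs with about 2 N of friction and stays where it is left.
- sample_slide_recess (a point): Centre of the floor of the shallow oblong recess (90 mm long front to back, 55 wide, 6 deep) in which the dish lies anywhere along its length, 10 mm above the bench, 58 mm behind the back of the front plate, in the slide's steel tray (150 mm long, 88 wide, top 16 mm above the bench).
- planchet_center (a point): Centre of the loose steel sample dish (a disc 49 mm across, 9 mm high, white paper smear on top, 60 g) lying loose in the recess of the sample slide, standing 3 mm above the tray.
- empty_slide_lip (a point): Middle of the front edge of the lip of the other slide, built just like the sample slide but with nothing in its recess. It stays as it is.
- empty_slide (a joint): How far the empty slide stands out of the counter, m: 0 is fully home; it starts 0.085 to 0.125 out.
- start_key_top (a point): Centre of the top face of the start key, a round grey push button 28 mm across in a black collar, on top of the counter 45 mm behind its front face, on the middle line. It is pressed straight down. Left and right of it stand the two detector heads: round, 72 mm across, centred 85 mm to either side and 62 mm behind the front, up to 104 mm above the bench.
- start_key (a joint): Travel of the start key, m: 0 is up, 0.006 is all the way down (about 5 N); it springs back.
- source_puck: Loose brass check source, 36 mm across, 22 mm tall over its little knob, on the bench between the two slides. Origin under its centre. Not to be disturbed.
- survey_meter: Loose grey survey meter with a carrying handle, 200 x 100 mm, 133 mm tall, to the left. Origin under its centre. Not to be disturbed.
- probe: Loose probe, a steel disc 56 mm across with a handle 130 mm long, lying to the left. Origin under the disc's centre. Not to be disturbed.
- tape_roll: Loose roll of yellow tape lying flat, 110 mm across, 48 mm tall, to the right. Origin under its centre. Not to be disturbed.
- glove_box0: Lower of two stacked glove cartons, each 125 x 240 x 70 mm, to the right. Origin under its centre. Not to be disturbed.
- glove_box1: Upper of the two glove cartons; the stack is 140 mm tall. Origin under its centre. Not to be disturbed.
- jar: Loose lidded jar, 64 mm across, 85 mm tall, to the left. Origin under its centre. Not to be disturbed.
- screwdriver: Loose screwdriver, 170 mm long, lying to the right near the robot. Not to be disturbed.
Things that resemble listed ones, but are neither listed nor needed, are in the scene too. Leave any brown look-alike of the part that bears sample_slide_lip alone.

How it is judged:
On the way, in this order (a step that is already met when the one before it is completed fails the run):
1. the slide with the dish is pushed fully home (value of joint sample_slide below 0.004 m and x of planchet_center in the frame of sample_slide_recess between -0.025 and 0.025 m and y of planchet_center in the frame of sample_slide_recess between -0.008 and 0.008 m), for 0.2 s.
2. the start key is pressed down (value of joint start_key above 0.0042 m and value of joint sample_slide below 0.004 m), for 0.1 s.
At the end, for the whole second after the job is handed in: The sample slide is within 4 mm of fully home, the dish lies in its recess (within 25 mm of its centre lengthwise, 8 mm sideways), the start key, pressed at least 4.2 mm after that, is up again, and the empty slide is within 8 mm of where it stood (all of step 1 and value of joint start_key below 0.002 m and distance of empty_slide_lip from where it was at the start of the episode below 0.008 m and height (world z) of planchet_center below 0.02 m); the robot touches nothing.
It fails at once if the start key was pressed while the sample slide was still out (value of joint start_key above 0.003 m and value of joint sample_slide above 0.006 m).
It fails at once if the empty slide was moved (distance of empty_slide_lip from where it was at the start of the episode above 0.008 m).
It fails at once if the dish was lifted or tipped out of its recess (height (world z) of planchet_center above 0.022 m or not (x of planchet_center in the frame of sample_slide_recess between -0.025 and 0.025 m and y of planchet_center in the frame of sample_slide_recess between -0.008 and 0.008 m)).
It fails at once if something else on the bench was knocked, moved or lifted (by more than 25 mm) (distance of any of source_puck, survey_meter, probe, tape_roll, glove_box0, glove_box1, jar, screwdriver from where it was at the start of the episode above 0.025 m).
It also fails if it takes over 42 s, if anything falls off the work surface, if the arm or the gripper's body presses on something with over 40 N, if the wrist force passes 120 N, or if a joint passes its speed limit or range.

ROBOT

A 6-joint arm with a two-finger parallel gripper is mounted at the origin on the work surface. World frame = base frame: x ahead of the robot, y to its left, z up, the work surface at z = 0. Lengths are in m, angles in rad, forces in N, time in s.
With the tool pointing down it reaches from about 0.35 to 0.85 m from the base axis. Payload 8.1 kg.
Tool frame: the origin (TCP) lies at the very end of the fingers, on their centre line; the grasp point (between the pads) lies 19 mm behind it (pinch_z is the distance from the TCP to the grasp point, in m); z points along the fingers, y is the direction in which the jaws open and shut (so a half turn about z gives the same grasp; the last joint's range is limited). The gripper opens to 93 mm and grips with 3 to 60 N. Pads are 15 mm wide; open, the fingers measure 128 mm over their backs; the gripper's body (75 mm by 188 mm) begins 65 mm behind the grasp point.
Start: joints at [1.116, 0.13, 1.488, -0, 1.523, -0.085], TCP at [0.217, 0.559, 0.219] pointing down, gripper open.
Joint ranges: [-2.96, 2.96], [-0.89, 2.26], [0.02, 2.5], [-1.34, 4.48], [0, 2.73], [-2.66, 2.66]. Speed limits (rad/s): [2.39, 2.39, 2.79, 3.14, 3.14, 3.14].

INTERFACE

Orientations are given as a rotation vector (axis times angle).
In Python, from plant import * gives the robot as it stands.
- The arm moves only by the tool move_arm, never from a script. Its argument "series" is a list of rows, each a list of 7 numbers: the shift along the tool's x, y, z each as a share of 10 cm, from -1 to 1, then the turn, a rotation vector about the tool's x, y, z each as a share of 180 degrees, from -1 to 1, then the opening, from -1 (shut) to 1 (fully open). In form: [[dx, dy, dz, rx, ry, rz, jaw], ...]. A call has 1 to 8 rows; each row is the pose to reach, as a shift and turn from the pose commanded when the call began, along the tool's axes at that moment, turning the shorter way round; what a row does not reach only later rows make up. A row lasts 1/10 s, in which the tool goes at most 50 mm and 8.59 degrees, less where a joint would pass 70% of its speed; a pose out of reach is approached as far as the arm can. A call with a number of a shift or a turn outside -1 to 1 is refused whole. A call with a gripper value outside its range is refused whole. The fingers move at their own pace and stop on an object; "squeeze" is the grip in N (left out, the last holds). Time passes only in rows, so rows that repeat a pose let the fingers close. It gives the time, the measured TCP pose, the force and the opening at its end, in the units of the state.
- read_state(): the state, without advancing time (a new reading comes with each control period).
- read_camera(name): name is "scene" or "side" or "wrist"; returns a dict with "frame" (384x512x3 uint8, red, green, blue), "K" (3x3 intrinsics, pixels), "rvec" (rotation vector, rad) and "tvec" (3), from world to camera coordinates, as OpenCV has them. Camera axes: x right, y down, z forward; pixel columns grow to the right and rows downward; lengths in m; the calibration is good to about 2 mm. A picture is of the moment at which its call begins. There is no depth.
- close_job(): hands the job in, once; it reports no verdict.
The state is a dict: "t": time; "q": joint angles; "dq": joint speeds; "joint_torque": joint torques, N m; "tool_pos": TCP position; "orientation": TCP orientation; "force": force on the tool from outside, world axes, zero at the start; "wrist_torque": the same for the moment, N m; "opening": finger opening in m.
Only numpy, scipy, OpenCV 4.12 (cv2) and the standard library are available. Lean on these libraries where they do the work, as an engineer would, in place of code of your own. Each camera call takes 0.05 s, during which the arm holds its last target.

## Working session

There is one attempt and no reset: what is moved stays moved. The work goes in short steps, Python scripts to look and compute and a tool call to move; the robot and the scene stay as the last step left them, time stands still between calls to the robot, and variables do not carry over. Pictures are saved under pics/ and viewed, and the job is handed in when it is done.

Besides the shell and the picture viewer there is one more tool, called after "Call:" as name([rows], argument=value, ...), one row to a line, values as JSON. move_arm: Moves the arm, as the interface text tells. Shift numbers are shares of 10 cm and turn numbers shares of 180 degrees, none past 1 either way. Its arguments: {"type":"object","properties":{"series":{"type":"array","items":{"type":"array","items":{"type":"number"}}},"squeeze":{"type":"number"}},"required":["series"]}

```bash
mkdir -p pics; python3 - <<'E'
from plant import *
import cv2,pickle
d={}
for n in ["scene","side","wrist"]:
    c=read_camera(n); d[n]=c
    cv2.imwrite(f"pics/{n}0.png",cv2.cvtColor(c["frame"],cv2.COLOR_RGB2BGR))
pickle.dump(d,open("c0.pkl","wb"))
s=read_state(); print(s["t"],s["tool_pos"],s["orientation"],s["opening"])
E
```

```text
0.15 [0.21664885 0.55904412 0.21782226] [-5.77533741e-01 -3.08766927e+00  2.16775985e-03] 0.09300642625754134
```

View pics/scene0.png

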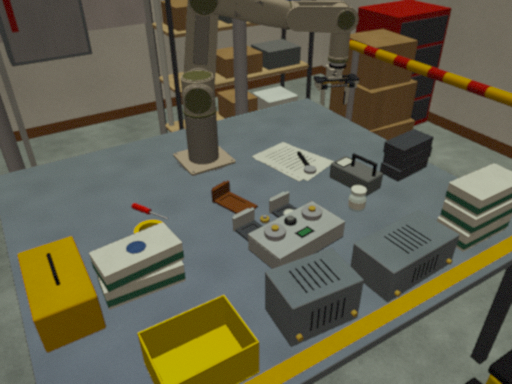

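View pics/side0.png

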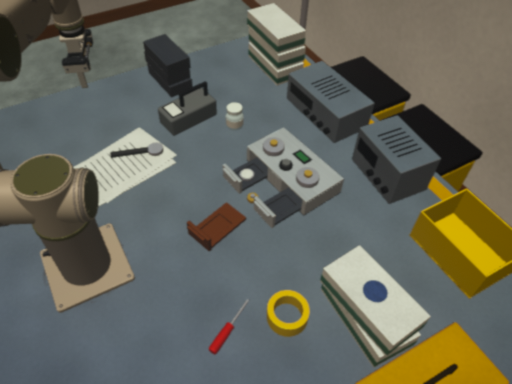

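View pics/wrist0.png

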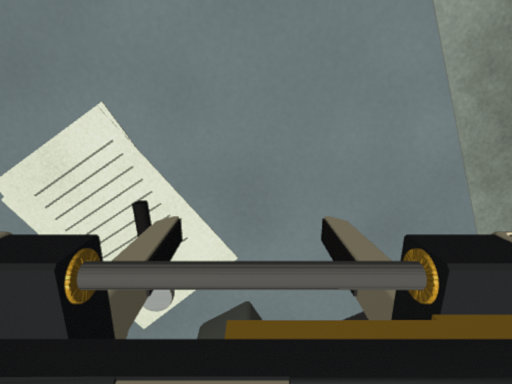

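The side view shows the counter at about (290,170). The dish, a white disc at (247,174), is in the left slide, and the right slide at (270,205) looks empty. The brown look-alike is at (217,225), lying on the bench. I'll zoom in next.

```bash
python3 - <<'E'
import cv2
a=cv2.imread("pics/side0.png")[120:240,180:350]
cv2.imwrite("pics/side0z.png",cv2.resize(a,None,fx=4.6,fy=4.6,interpolation=cv2.INTER_CUBIC))
a=cv2.imread("pics/scene0.png")[170:270,200:360]
cv2.imwrite("pics/scene0z.png",cv2.resize(a,None,fx=5,fy=5,interpolation=cv2.INTER_CUBIC))
E
```

```text
(no output)
```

View pics/side0z.png

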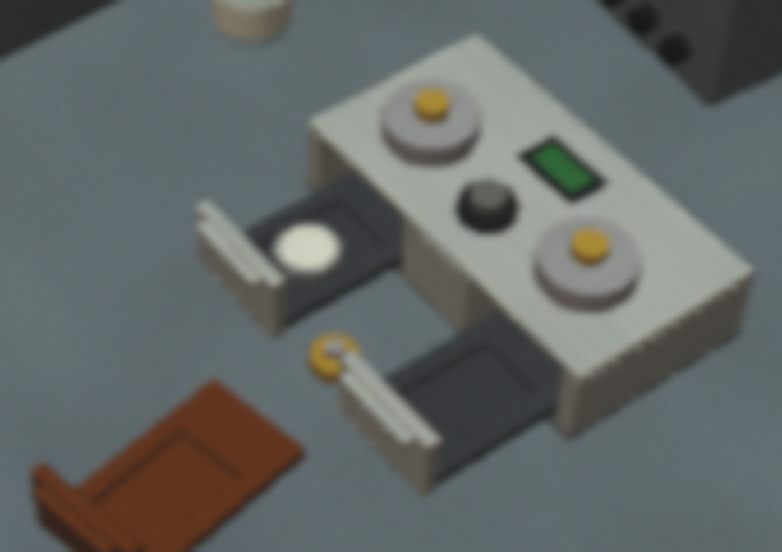

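View pics/scene0z.png

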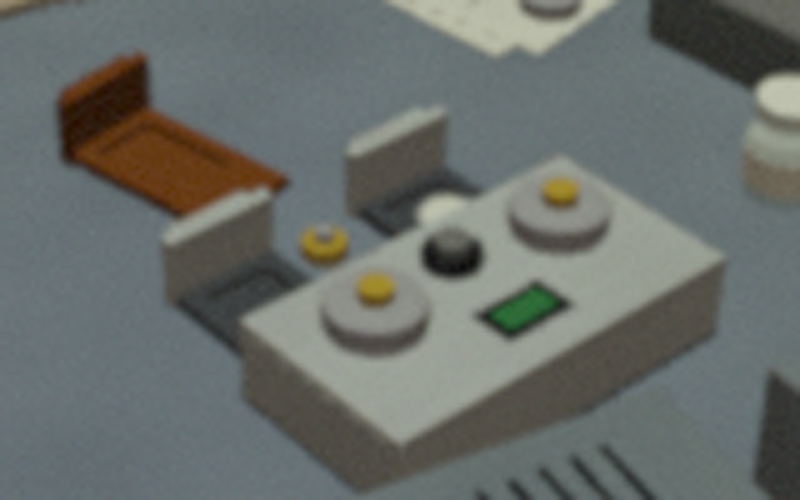

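The dish is clearly in the left slide (zoom 308,248) and the right slide's recess is empty. The start key is at zoom (488,195), and the top corners of the counter can be seen in both views. I'll cast rays onto z=0.07 for those.

```bash
cat > h.py <<'E'
import numpy as np,cv2,pickle
def cast(c,uv,z):
    uv=np.array(uv,float).reshape(-1,1,2)
    n=cv2.undistortPoints(uv,c["K"],None).reshape(-1,2)
    R,_=cv2.Rodrigues(np.array(c["rvec"],float)); t=np.array(c["tvec"],float).ravel()
    o=-R.T@t; d=np.c_[n,np.ones(len(n))]@R
    return o+d*((z-o[2])/d[:,2])[:,None]
E
python3 - <<'E'
from h import *
d=pickle.load(open("c0.pkl","rb"))
f=lambda p,s,o:(np.array(p,float)+.5)/s-.5+np.array(o)
S=lambda p:f(p,4.6,(180,120)); C=lambda p:f(p,5,(200,170))
cs={}
for n,F,pts,key,kn in (("side",S,[(312,122),(477,35),(752,270),(572,375)],(488,192),[(432,97),(590,238)]),("scene",C,[(562,155),(722,258),(403,442),(243,322)],(453,240),[(560,187),(376,283)])):
    P=cast(d[n],F(pts),.07)[:,:2]; print(n,"FL BL BR FR\n",P.round(4))
    m=(P[0]+P[3])/2; b=(P[1]+P[2])/2
    ax=[np.degrees(np.arctan2(*(v)[::-1])) for v in (b-m,P[1]-P[0],P[2]-P[3])]
    w=P[0]-P[3];w2=P[1]-P[2]
    print("len",np.linalg.norm(P[0]-P[3]),np.linalg.norm(b-m),ax,np.degrees(np.arctan2(-w[0],w[1])),np.degrees(np.arctan2(-w2[0],w2[1])),"center",P.mean(0))
    for z in (.078,.085):print("key",z,cast(d[n],F([key]),z).round(4))
s=d["side"];c=d["scene"]
print("lip L side", cast(s,S([(203,210),(280,285)]),.062), "plate top back z.064",cast(s,S([(208,203),(283,277)]),.064))
print("lip R side", cast(s,S([(345,357),(428,442)]),.062))
print("scene plate top inner edge L",cast(c,C([(347,152),(447,110)]),.064),"R",cast(c,C([(163,238),(270,190)]),.064))
print("dish",cast(s,S([(308,248)]),.019),"puck",cast(s,S([(333,358)]),.01),cast(c,C([(324,245)]),.01))
E
```

```text
side FL BL BR FR
 [[ 0.6113  0.1449]
 [ 0.7669  0.1676]
 [ 0.807  -0.1255]
 [ 0.6474 -0.1439]]
len 0.2910822110093641 0.15900106921153004 [np.float64(7.4310577693005095), np.float64(8.282337750342034), np.float64(6.598081434276409)] 7.123293927798319 7.797752438509735 center [0.70814146 0.0107661 ]
key 0.078 [[0.6824 0.0174 0.078 ]]
key 0.085 [[0.6784 0.012  0.085 ]]
scene FL BL BR FR
 [[ 0.6075  0.1525]
 [ 0.7653  0.1701]
 [ 0.8058 -0.1213]
 [ 0.652  -0.1458]]
len 0.3016655287159979 0.15722966972161323 [np.float64(7.695440157459839), np.float64(6.341589346010984), np.float64(9.07612606720209)] 8.484963232936968 7.903805896177068 center [0.70763744 0.01386044]
key 0.078 [[0.6595 0.0182 0.078 ]]
key 0.085 [[0.667  0.0126 0.085 ]]
lip L side [[0.50446487 0.11108375 0.062     ]
 [0.51899764 0.02292975 0.062     ]] plate top back z.064 [[0.50987294 0.11375997 0.064     ]
 [0.52345509 0.02684161 0.064     ]]
lip R side [[ 0.52689798 -0.05391622  0.062     ]
 [ 0.53921801 -0.14108496  0.062     ]]
scene plate top inner edge L [[0.51346416 0.02500218 0.064     ]
 [0.50609542 0.12040335 0.064     ]] R [[ 0.53506634 -0.14255406  0.064     ]
 [ 0.52494431 -0.04863789  0.064     ]]
dish [[0.57144644 0.07776098 0.019     ]] puck [[ 0.54086099 -0.01430564  0.01      ]] [[ 0.54091548 -0.01221194  0.01      ]]
```

```bash
cat >> h.py <<'E'
from scipy.spatial.transform import Rotation as Ro
yaw=np.radians(7.7); F0=np.array([.6287,.0018]); cx=np.array([np.cos(yaw),np.sin(yaw)]); cy=np.array([-cx[1],cx[0]])
def W(x,y,z): return np.r_[F0+x*cx+y*cy,z]
Rg=np.array([np.r_[-cx,0],np.r_[cy,0],[0,0,-1]]).T
def go(s,p):
    R=Ro.from_rotvec(s["orientation"]); 
    return (R.inv().apply(p-s["tool_pos"])/.1).round(3),((R.inv()*Ro.from_matrix(Rg)).as_rotvec()/np.pi).round(4)
E
python3 - <<'E'
from h import *
from plant import *
d=pickle.load(open("c0.pkl","rb"))
S=lambda p:(np.array(p,float)+.5)/4.6-.5+np.array((180,120))
print(cast(d["side"],S([(213,382),(300,450)]),.016)); s=read_state()
print(W(-.16,.085,.2),go(s,W(-.16,.085,.2)))
print("survey",cast(d["side"],[(187,90),(207,85)],.133),"jar",cast(d["side"],[(235,107)],.085))
E
```

```text
[[ 0.45529408  0.00223944  0.016     ]
 [ 0.48005615 -0.07742057  0.016     ]]
[0.45875386 0.06459578 0.2       ] (array([-4.045, -3.735,  0.183]), array([-0.0004, -0.0002, -0.1605]))
survey [[0.52766071 0.44139308 0.133     ]
 [0.60298399 0.43354444 0.133     ]] jar [[0.66114063 0.32837972 0.085     ]]
```

Call:
move_arm([
  [-0.33,-0.31,0,0,0,0,-1],
  [-0.66,-0.62,0,0,0,0,-1],
  [-1,-0.93,0,0,0,0,-1],
  [-1,-0.93,0,0,0,0,-1],
], squeeze=10)

```text
t: 0.55
tool_pos: [0.2783, 0.4326, 0.2181]
orientation: [0.583, 3.086, -0.004]
force: [0.5, 1.2, 0.9]
opening: 0.0655
```

Call:
move_arm([
  [-0.33,-0.31,0,0,0,0,-1],
  [-0.66,-0.62,0,0,0,0,-1],
  [-1,-0.93,0,0,0,0,-1],
  [-1,-0.93,0,0,0,0,-1],
])

```text
t: 0.95
tool_pos: [0.338, 0.3102, 0.2186]
orientation: [0.584, 3.086, -0.002]
force: [-0.3, 1.3, -0.5]
opening: 0.0335
```

Call:
move_arm([
  [-0.33,-0.31,0,0,0,0,-1],
  [-0.66,-0.62,0,0,0,0,-1],
  [-1,-0.93,0,0,0,0,-1],
  [-1,-0.93,0,0,0,0,-1],
])

```text
t: 1.35
tool_pos: [0.3976, 0.1875, 0.2186]
orientation: [0.585, 3.086, -0.002]
force: [0.2, -0.0, -0.2]
opening: 0.0025
```

Call:
move_arm([
  [-0.25,-0.23,0,0,0,-0.04,-1],
  [-0.5,-0.46,0,0,0,-0.08,-1],
  [-0.75,-0.7,0,0,0,-0.12,-1],
  [-1,-0.93,0,0,0,-0.16,-1],
  [-1,-0.93,0,0,0,-0.1605,-1],
  [-1,-0.93,0,0,0,-0.1605,-1],
])

```text
t: 1.95
tool_pos: [0.4553, 0.0688, 0.2183]
orientation: [0.207, -3.134, -0.001]
force: [0.5, 0.3, -1.4]
opening: 0.0004
```

```bash
python3 - <<'E'
from h import *
from plant import *
c=read_camera("wrist"); pickle.dump(c,open("w1.pkl","wb"))
cv2.imwrite("pics/wrist1.png",c["frame"][:,:,::-1])
s=read_state(); print(s["tool_pos"],go(s,W(-.16,.085,.043)))
E
```

```text
[0.45511339 0.0693022  0.21841132] (array([-0.031, -0.053,  1.754]), array([ 0.0003, -0.0002, -0.0006]))
```

View pics/wrist1.png

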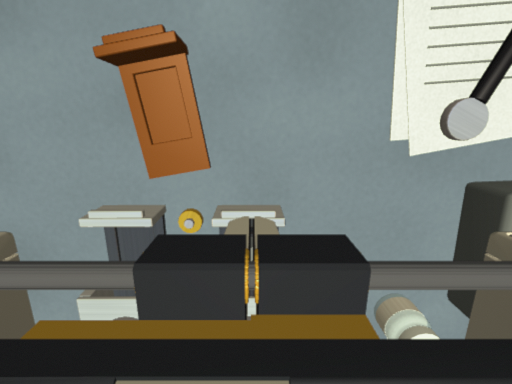

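The wrist view, with the robot side at the top, shows the sample slide's lip at u 222–275, v≈211 and the closed fingers just beyond it. The empty slide's lip is at u 88–143, v≈211. The puck is at (190,221).

```bash
python3 - <<'E'
from h import *
c=pickle.load(open("w1.pkl","rb"))
cv2.imwrite("pics/w1z.png",cv2.resize(c["frame"][190:250,70:300,::-1],None,fx=3.4,fy=3.4,interpolation=cv2.INTER_CUBIC))
for uv in [(222,211),(275,211),(88,211),(143,211)]:
    p=cast(c,[uv],.062)[0]; q=p[:2]-F0; print(p.round(4),"counter",(q@cx).round(4),(q@cy).round(4))
E
```

```text
[0.5007 0.037  0.062 ] counter -0.1221 0.0521
[0.4919 0.1037 0.062 ] counter -0.1219 0.1193
[ 0.5231 -0.1314  0.062 ] counter -0.1225 -0.1178
[ 0.5139 -0.0623  0.062 ] counter -0.1223 -0.0481
```

View pics/w1z.png

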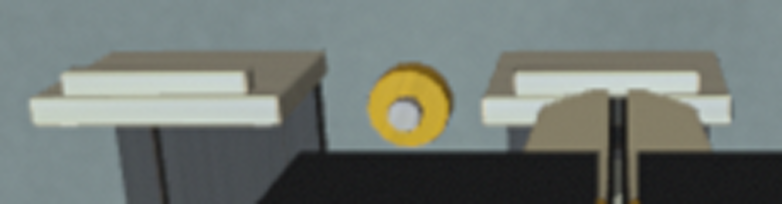

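Call:
move_arm([
  [-0.02,-0.05,0.35,0,0,0,-1],
  [-0.02,-0.05,0.7,0,0,0,-1],
  [-0.02,-0.05,0.9,0,0,0,-1],
  [-0.02,-0.05,0.9,0,0,0,-1],
])

```text
t: 2.4
tool_pos: [0.455, 0.0649, 0.1252]
orientation: [0.211, -3.128, -0.001]
force: [-0.6, -0.2, 0.4]
opening: 0.0005
```

Call:
move_arm([
  [0,0,0.3,0,0,0,-1],
  [0,0,0.6,0,0,0,-1],
  [0,0,0.85,0,0,0,-1],
  [0,0,0.85,0,0,0,-1],
  [0,0,0.85,0,0,0,-1],
])

```text
t: 2.9
tool_pos: [0.4585, 0.0641, 0.045]
orientation: [-0.212, 3.134, 0.0]
force: [0.5, -0.5, 0.6]
opening: 0.0002
```

```bash
python3 - <<'E'
from h import *
from plant import *
c=read_camera("side")
cv2.imwrite("pics/side2z.png",cv2.resize(c["frame"][100:240,180:350,::-1],None,fx=4.2,fy=4.2,interpolation=cv2.INTER_CUBIC))
s=read_state(); print(s["tool_pos"],s["force"],go(s,W(-.0285,.085,.043)))
E
```

```text
[0.45935202 0.06399344 0.0457842 ] [-0.68931962 -0.21054806  0.58740185] (array([-1.31 ,  0.006,  0.031]), array([-0.    ,  0.0008,  0.0001]))
```

View pics/side2z.png

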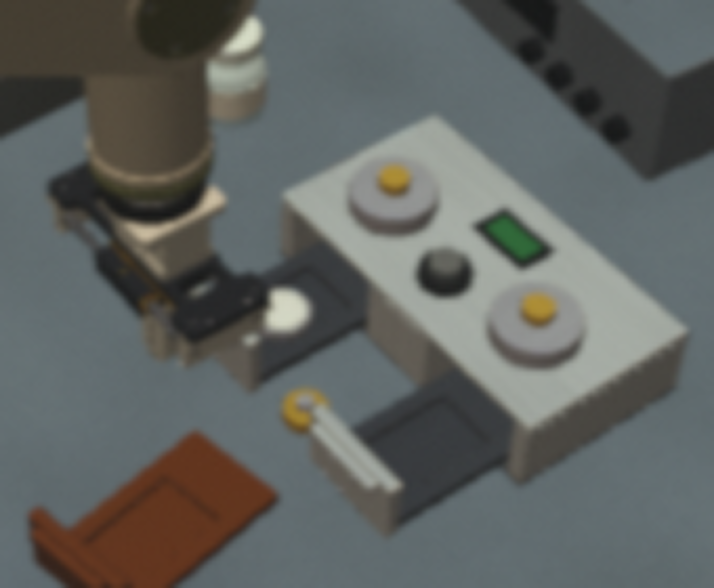

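The fingers stand in front of the sample slide's lip. I'll push at about 5 mm per row.

Call:
move_arm([
  [-0.05,0,0,0,0,0,-1],
  [-0.1,0,0,0,0,0,-1],
  [-0.15,0,0,0,0,0,-1],
  [-0.2,0,0,0,0,0,-1],
  [-0.25,0,0,0,0,0,-1],
  [-0.3,0,0,0,0,0,-1],
  [-0.35,0,0,0,0,0,-1],
  [-0.4,0,0,0,0,0,-1],
])

```text
t: 3.75
tool_pos: [0.4976, 0.0687, 0.0434]
orientation: [0.211, -3.134, 0.0]
force: [-3.3, 0.5, 1.3]
opening: 0.0007
```

Call:
move_arm([
  [-0.05,0,0,0,0,0,-1],
  [-0.1,0,0,0,0,0,-1],
  [-0.15,0,0,0,0,0,-1],
  [-0.2,0,0,0,0,0,-1],
  [-0.25,0,0,0,0,0,-1],
  [-0.3,0,0,0,0,0,-1],
  [-0.35,0,0,0,0,0,-1],
  [-0.4,0,0,0,0,0,-1],
])

```text
t: 4.55
tool_pos: [0.5375, 0.0741, 0.0434]
orientation: [0.211, -3.134, -0.0]
force: [-2.7, 0.1, -1.3]
opening: 0.0007
```

```bash
python3 - <<'E'
from h import *
from plant import *
c=read_camera("side")
cv2.imwrite("pics/side3z.png",cv2.resize(c["frame"][100:240,180:350,::-1],None,fx=4.2,fy=4.2,interpolation=cv2.INTER_CUBIC))
s=read_state(); print(s["tool_pos"],s["force"],go(s,W(-.0285,.085,.043)))
E
```

```text
[0.53842531 0.07420927 0.04376106] [-1.59185532  0.09167633 -1.06859343] (array([-0.513,  0.011,  0.008]), array([-0.    ,  0.0003,  0.    ]))
```

View pics/side3z.png

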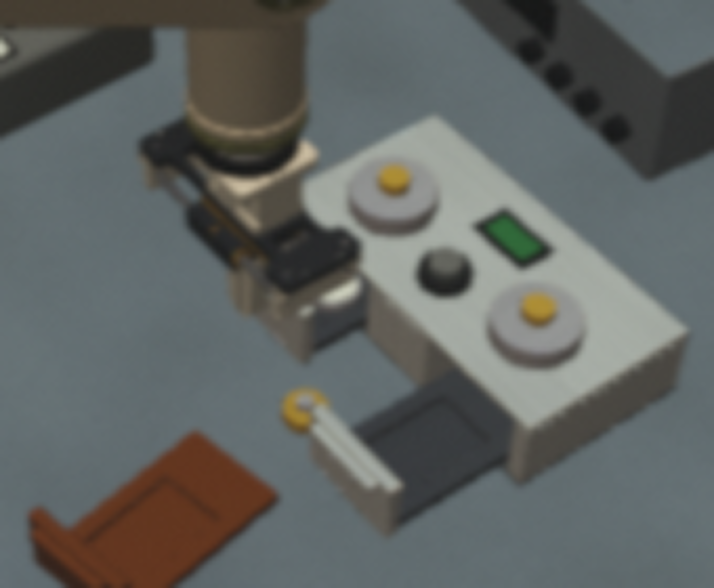

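The slide is moving in with the dish (340,285) still in its recess. I'll carry on to about 11 mm short of home, then slow down.

Call:
move_arm([
  [-0.05,0,0,0,0,0,-1],
  [-0.1,0,0,0,0,0,-1],
  [-0.15,0,0,0,0,0,-1],
  [-0.2,0,0,0,0,0,-1],
  [-0.25,0,0,0,0,0,-1],
  [-0.3,0,0,0,0,0,-1],
  [-0.35,0,0,0,0,0,-1],
  [-0.4,0,0,0,0,0,-1],
])

```text
t: 5.4
tool_pos: [0.5774, 0.0795, 0.0437]
orientation: [-0.211, 3.134, 0.0]
force: [-2.1, 0.2, 0.4]
opening: 0.0005
```

Call:
move_arm([
  [-0.02,0,0,0,0,0,-1],
  [-0.04,0,0,0,0,0,-1],
  [-0.06,0,0,0,0,0,-1],
  [-0.08,0,0,0,0,0,-1],
  [-0.08,0,0,0,0,0,-1],
])

```text
t: 5.9
tool_pos: [0.5853, 0.0805, 0.0438]
orientation: [-0.211, 3.134, -0.0]
force: [0.5, -0.5, -0.1]
opening: 0.0004
```

Call:
move_arm([
  [-0.01,0,0,0,0,0,-1],
  [-0.02,0,0,0,0,0,-1],
])

```text
t: 6.1
tool_pos: [0.5869, 0.0807, 0.0437]
orientation: [-0.211, 3.134, -0.0]
force: [-1.9, -0.9, 1.1]
opening: 0.0005
```

Call:
move_arm([
  [-0.01,0,0,0,0,0,-1],
  [-0.02,0,0,0,0,0,-1],
  [-0.03,0,0,0,0,0,-1],
])

```text
t: 6.4
tool_pos: [0.5879, 0.0809, 0.0436]
orientation: [0.211, -3.13, 0.001]
force: [-15.9, -2.4, 13.8]
opening: 0.0005
```

Call:
move_arm([
  [-0.01,0,0,0,0,0,-1],
  [-0.02,0,0,0,0,0,-1],
])

```text
t: 6.6
tool_pos: [0.5879, 0.0809, 0.0435]
orientation: [0.211, -3.126, 0.001]
force: [-27.0, -4.3, 22.3]
opening: 0.0003
```

The arm hits a firm stop: 27 N, with the TCP within 1.5 mm of the predicted home position. I'll back off, lift and look.

Call:
move_arm([
  [0.03,0,0,0,0,0,-1],
  [0.1,0,0,0,0,0,-1],
  [0.25,0,0,0,0,0,-1],
  [0.4,0,0,0,0,0,-1],
  [0.4,0,-0.3,0,0,0,-1],
  [0.4,0,-0.6,0,0,0,-1],
  [0.4,0,-1,0,0,0,-1],
  [0.4,0,-1,0,0,0,-1],
])

```text
t: 7.4
tool_pos: [0.5563, 0.0763, 0.1506]
orientation: [-0.21, 3.123, -0.0]
force: [1.2, -0.5, 1.1]
opening: 0.0004
```

```bash
python3 - <<'E'
from h import *
from plant import *
d={}
for n,(a,b,e,f) in {"side":(100,240,180,350),"scene":(170,270,200,360)}.items():
    c=read_camera(n);d[n]=c
    cv2.imwrite(f"pics/{n}4z.png",cv2.resize(c["frame"][a:b,e:f,::-1],None,fx=4.2,fy=4.2,interpolation=cv2.INTER_CUBIC))
s=read_state(); print(s["t"],s["tool_pos"],s["force"],go(s,W(.045,0,.12)))
E
```

```text
7.5 [0.55330496 0.07612095 0.14511915] [-0.11991891  0.55269635 -0.54808827] (array([-1.097, -0.837,  0.256]), array([-0.0001,  0.0012,  0.    ]))
```

View pics/side4z.png

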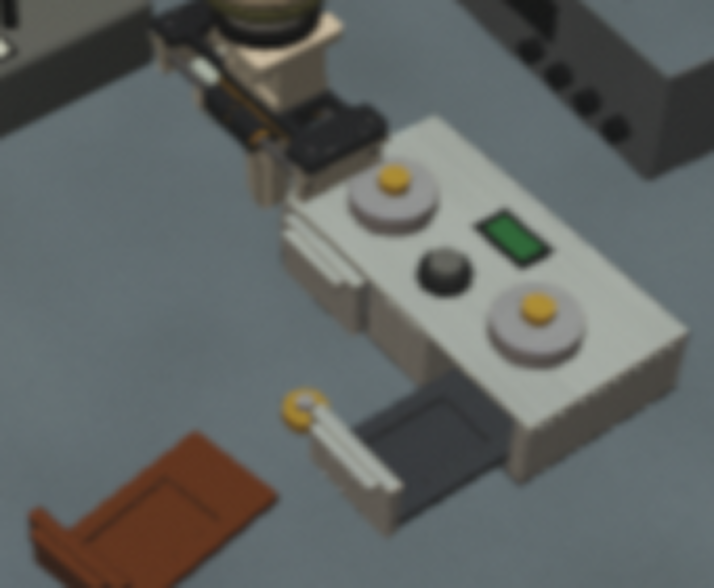

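View pics/scene4z.png

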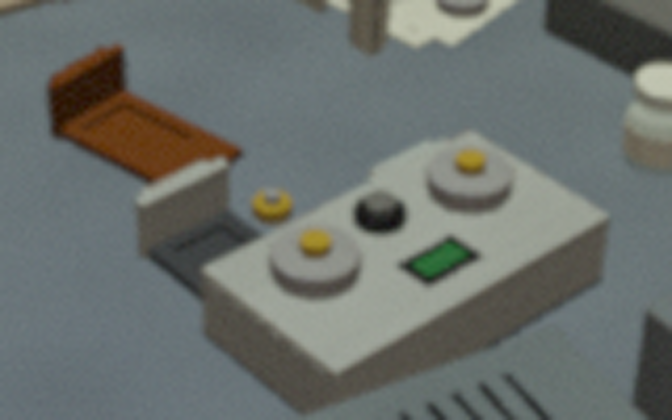

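The slide's plate sits flush against the housing at side-zoom (325,270). The empty slide, puck and decoy have not moved. Next I'll go above the key.

Call:
move_arm([
  [-0.25,-0.2,-0.05,0,0,0,-1],
  [-0.5,-0.42,-0.05,0,0,0,-1],
  [-0.75,-0.64,-0.05,0,0,0,-1],
  [-1,-0.84,-0.05,0,0,0,-1],
  [-1,-0.84,-0.05,0,0,0,-1],
])

```text
t: 8.0
tool_pos: [0.6634, 0.0038, 0.1453]
orientation: [0.207, -3.132, 0.0]
force: [-0.8, -0.5, -0.5]
opening: 0.0006
```

Call:
move_arm([
  [-0.1,0,0,0,0,0,-1],
  [-0.1,0,0.1,0,0,0,-1],
  [-0.1,0,0.25,0,0,0,-1],
  [-0.1,0,0.25,0,0,0,-1],
  [-0.1,0,0.25,0,0,0,-1],
])

```text
t: 8.5
tool_pos: [0.6709, 0.0079, 0.122]
orientation: [0.211, -3.132, -0.001]
force: [-0.0, -0.1, 0.8]
opening: 0.0006
```

```bash
python3 - <<'E'
from h import *
from plant import *
for n,(a,b,e,f) in {"side":(100,240,180,350),"scene":(150,270,200,360)}.items():
    c=read_camera(n)
    cv2.imwrite(f"pics/{n}5z.png",cv2.resize(c["frame"][a:b,e:f,::-1],None,fx=4.2,fy=4.2,interpolation=cv2.INTER_CUBIC))
s=read_state(); print(s["t"],s["tool_pos"],s["force"],go(s,W(.045,0,.095)))
E
```

```text
8.6 [0.67221794 0.00772386 0.12383946] [-0.08611586  0.25514601 -0.03217292] (array([-0.011, -0.   ,  0.288]), array([-0.    ,  0.0001,  0.0001]))
```

View pics/side5z.png

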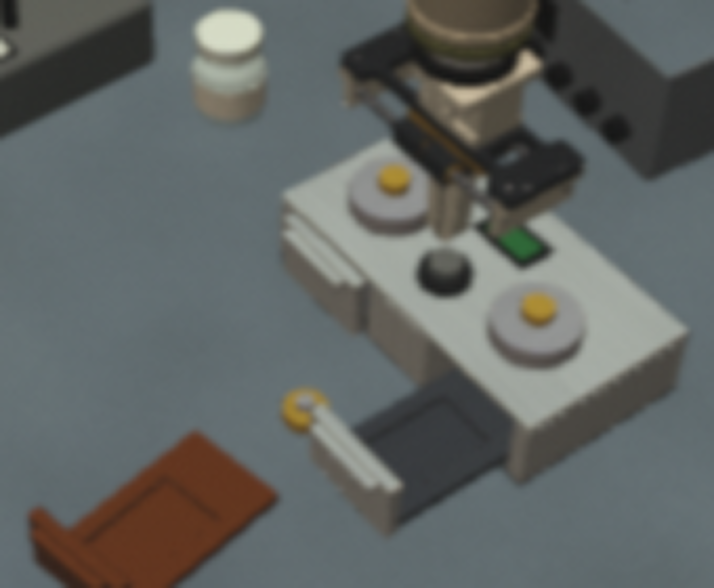

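View pics/scene5z.png

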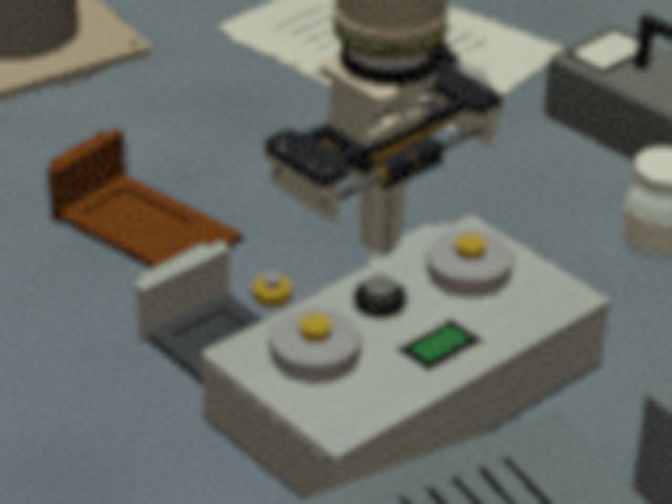

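Both views show the fingertip straight above the key: side (447,233) over (445,262), and scene (381,250) over (380,288). I'll go down slowly and watch the force.

Call:
move_arm([
  [-0.01,0,0.1,0,0,0,-1],
  [-0.01,0,0.2,0,0,0,-1],
  [-0.01,0,0.28,0,0,0,-1],
  [-0.01,0,0.28,0,0,0,-1],
])

```text
t: 9.0
tool_pos: [0.6719, 0.0078, 0.0931]
orientation: [0.211, -3.131, -0.001]
force: [-0.2, -0.6, -1.2]
opening: 0.0004
```

Call:
move_arm([
  [0,0,0.01,0,0,0,-1],
  [0,0,0.02,0,0,0,-1],
  [0,0,0.03,0,0,0,-1],
  [0,0,0.03,0,0,0,-1],
])

```text
t: 9.4
tool_pos: [0.6735, 0.0077, 0.0929]
orientation: [-0.211, 3.134, -0.0]
force: [-0.6, -0.1, -0.2]
opening: 0.0004
```

Call:
move_arm([
  [0,0,0.01,0,0,0,-1],
  [0,0,0.02,0,0,0,-1],
  [0,0,0.03,0,0,0,-1],
  [0,0,0.03,0,0,0,-1],
])

```text
t: 9.8
tool_pos: [0.6737, 0.0077, 0.0899]
orientation: [-0.211, 3.134, -0.0]
force: [0.4, 0.3, 3.6]
opening: 0.0006
```

Contact is near z≈0.091. I'll press on to the stop.

Call:
move_arm([
  [0,0,0.01,0,0,0,-1],
  [0,0,0.02,0,0,0,-1],
  [0,0,0.03,0,0,0,-1],
  [0,0,0.03,0,0,0,-1],
])

```text
t: 10.2
tool_pos: [0.6737, 0.0077, 0.0868]
orientation: [-0.211, 3.134, -0.0]
force: [0.9, -0.1, 4.9]
opening: 0.0007
```

Call:
move_arm([
  [0,0,0.01,0,0,0,-1],
  [0,0,0.02,0,0,0,-1],
  [0,0,0.03,0,0,0,-1],
  [0,0,0.03,0,0,0,-1],
])

```text
t: 10.6
tool_pos: [0.6738, 0.0077, 0.0861]
orientation: [-0.211, 3.133, -0.0]
force: [-6.7, 0.4, 18.2]
opening: 0.0002
```

Call:
move_arm([
  [0,0,0.01,0,0,0,-1],
  [0,0,0.01,0,0,0,-1],
  [0,0,0.01,0,0,0,-1],
])

```text
t: 10.9
tool_pos: [0.6739, 0.0077, 0.086]
orientation: [-0.211, 3.133, -0.0]
force: [-9.9, 0.9, 22.3]
opening: 0.0002
```

```bash
python3 - <<'E'
from h import *
from plant import *
for n,(a,b,e,f) in {"side":(125,205,240,340),"scene":(190,250,240,340)}.items():
    c=read_camera(n)
    cv2.imwrite(f"pics/{n}6z.png",cv2.resize(c["frame"][a:b,e:f,::-1],None,fx=7,fy=7,interpolation=cv2.INTER_CUBIC))
s=read_state(); print(s["t"],s["tool_pos"],s["force"])
E
```

```text
11.0 [0.67388619 0.00767837 0.08600292] [-9.81331753 -0.79360429 22.72134214]
```

View pics/side6z.png

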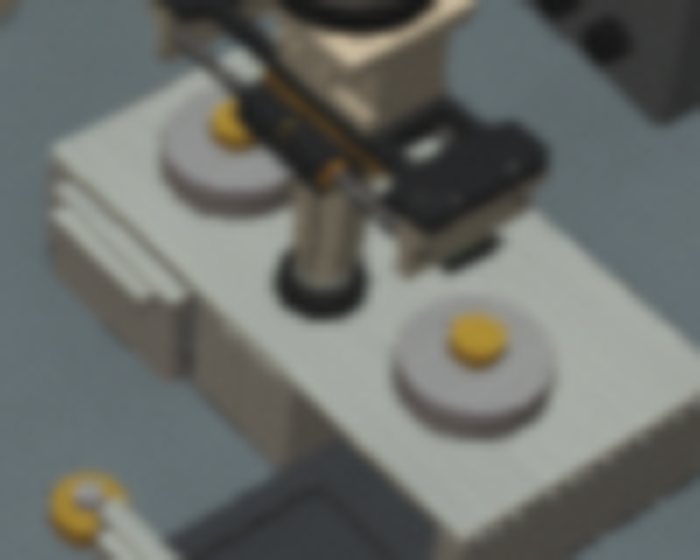

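View pics/scene6z.png

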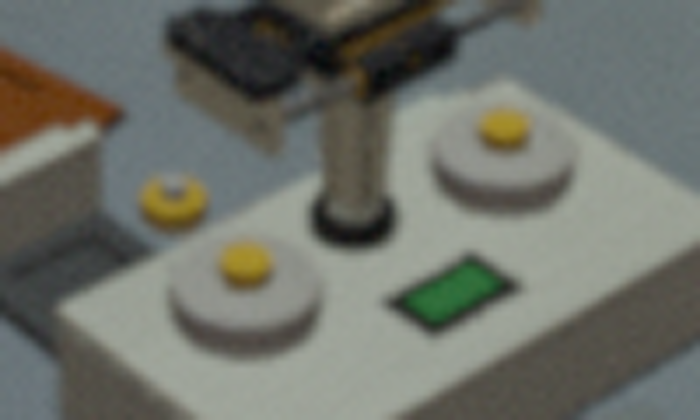

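Both views show the finger centred on the key, and it has reached a firm stop: 22 N against the 5 N spring, about 6 mm below first contact. I'll release and rise clear.

Call:
move_arm([
  [0,0,-0.05,0,0,0,-1],
  [0,0,-0.15,0,0,0,-1],
  [0,0,-0.4,0,0,0,-1],
  [0,0,-0.7,0,0,0,-1],
  [0,0,-1,0,0,0,-1],
  [0,0,-1,0,0,0,-1],
  [0,0,-1,0,0,0,-1],
])

```text
t: 11.7
tool_pos: [0.6737, 0.0077, 0.1831]
orientation: [-0.211, 3.134, -0.0]
force: [-0.2, 0.4, -0.5]
opening: 0.0003
```

```bash
python3 - <<'E'
from h import *
from plant import *
for n,(a,b,e,f) in {"side":(100,240,180,350),"scene":(150,270,200,360)}.items():
    c=read_camera(n)
    cv2.imwrite(f"pics/{n}7z.png",cv2.resize(c["frame"][a:b,e:f,::-1],None,fx=4.2,fy=4.2,interpolation=cv2.INTER_CUBIC))
s=read_state(); print(s["t"],s["tool_pos"],s["force"])
E
```

```text
11.8 [0.67236617 0.00779204 0.18066039] [-0.10093959  0.22321859 -0.66760618]
```

View pics/side7z.png

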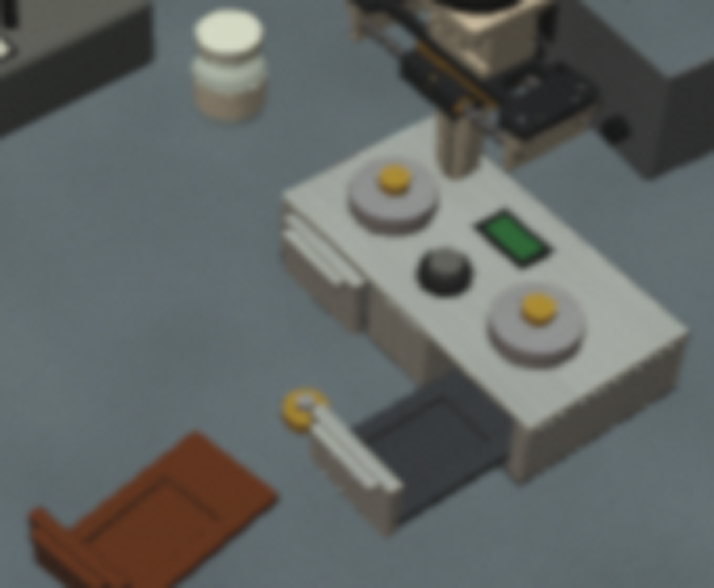

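View pics/scene7z.png

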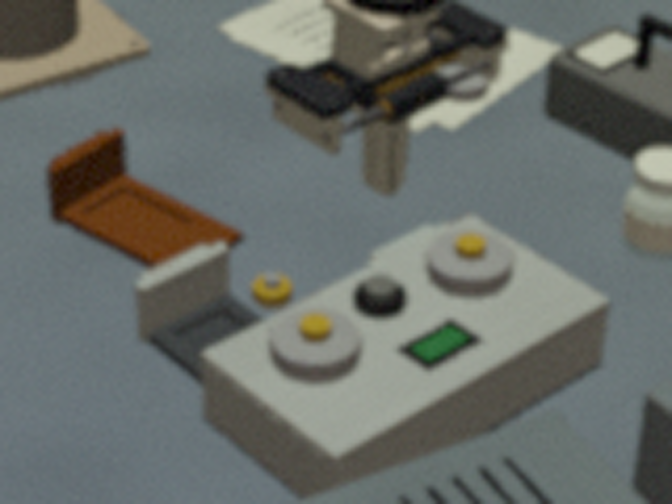

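The key is up again at side-zoom (445,262), the slide is flush, and nothing else has moved. I'll hand in.

```bash
python3 -c "
from plant import *
print(close_job())"
```

```text
the job is handed in; nothing more can be done
None
```

I pushed the left slide, the one carrying the dish, fully home with closed fingertips. I then pressed the start key down to its stop, let go and handed the job in at about 11.8 s.

- **Slide:** it met a firm stop at 27 N, with the fingertip about 1.5 mm from where I had predicted home would be. Its front plate looks flush with the housing in both views.
- **Key:** contact came near z = 0.092 m. It stopped at z = 0.086 m under 22 N, well above the 5 N spring, which fits the full 6 mm of travel. It was up again in the last pictures.
- **Surroundings:** the empty slide, puck, decoy, jar and survey meter looked unmoved in the final pictures, and the arm was clear with about 0 N on it. I did not re-check the probe, tape roll, glove boxes or screwdriver, but the arm never went near them at low height.
- **Not seen directly:** the dish is hidden once the slide is home. It was lying in its recess when last visible, about two thirds of the way through the push, and I kept the push slow and smooth to the end.

None of the checks failed or disagreed.

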